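Start the thumb screw without crossing the thread

TASK

Take the chrome thumb screw out of the egg cup and screw it fully home, clockwise and gently, in the socket of the steel mounting base that takes it, then let go. One of the two sockets has a crossed thread that stops the screw early in the turn: if you feel that, stop at once, do not force it, turn it back, lift it out and use the other socket. Never strain the screw against the base, at the final stop neither, and leave the other things where they are.

Things in the scene. Friction and masses are not known exactly. Their poses are not given: they have to be found in the camera images.
- screw_grip (a point): Centre of the flat upright thumb plate of the chrome thumb screw (120 g), which stands in the egg cup. Plate: 44 mm long along own y, 12 mm thick along own x (pinch it so), 42 mm high. 21 mm below this point is the top of its round flange, 44 mm across, 5 mm thick. A half turn about z makes no difference.
- screw_pin (a point): Centre of the screw's cross pin, 50 mm below screw_grip: 6 mm thick, 32 mm tip to tip, along own y, so parallel to the thumb plate. It crosses the stem, 19 mm in diameter, which reaches 30 mm below the flange's underside and tapers at the foot. The screw moves as one piece.
- socket_a (a point): Mouth centre, on the top face 48 mm above the counter, of one socket in the base: a round hole of 22 mm with a slot 9.6 mm wide and 36 mm long across it along own y; z up. With its pin along the slot the screw drops in, 1.5 mm of play all round, until the pin lands on the start of the thread, screw_grip 30 mm above the mouth.
- socket_b (a point): Mouth centre of the other socket of the base, 100 mm from socket_a along the base's -y; they look alike. Exactly one of the two is crossed, which cannot be seen and changes from start to start.
- base: Fixed steel mounting base, 64 x 190 x 48 mm, long along own y, origin under its centre. Sound socket: 75 degrees clockwise (from above) draws the screw down 4 mm evenly, easily (under 0.1 N m); then the turn stiffens, 1.2 N m per radian: home, flange on the mouth. Crossed socket: it stiffens so at 25 degrees. Turned back to the slot, the screw lifts out.
- cup: White ceramic egg cup, fixed to the counter: tube on a 68 mm foot, 50 mm outer, 37 mm inner diameter, 42 mm tall; origin at the centre of its underside. The screw's flange rests on its rim, the stem hangs free inside.
- spoon: Bystander: black silicone spoon lying on the counter
- whisk: Bystander: steel whisk lying on the counter
- mug: Bystander: blue ceramic mug
- mill: Bystander: wooden pepper mill, 140 mm tall
- grater: Bystander: small box grater, 125 mm tall
- soap: Bystander: washing-up liquid bottle, 170 mm tall
Things that resemble listed ones, but are neither listed nor needed, are in the scene too. What is shaped like the part that bears screw_grip but blue is not meant.

How it is judged (in metres and radians):
At the end, for the whole second after the job is handed in: The thumb screw is in one of the sockets, upright (within 0.08 rad), within 4 mm of the socket's axis, turned at least 1.13 rad (65 degrees) from the slot, its flange down within 1.8 mm of the mouth, at rest and released (((horizontal distance between screw_grip and socket_a below 0.004 m and z of screw_grip in the frame of socket_a below 0.0278 m and angle between the y axis of screw_grip and the y axis of socket_a, either way round above 1.13 rad) or (horizontal distance between screw_grip and socket_b below 0.004 m and z of screw_grip in the frame of socket_b below 0.0278 m and angle between the y axis of screw_grip and the y axis of socket_b, either way round above 1.13 rad)) and angle between screw_grip's own z axis and vertical below 0.08 rad and linear speed of screw below 0.01 m/s); the robot touches nothing.
It fails at once if the screw is forced: more than 35 N between the screw and the base (contact force between screw and base above 35 N).
It fails at once if a bystander is moved by more than 30 mm (distance of any of spoon, whisk, mug, mill, grater, soap from where it was at the start of the episode above 0.03 m).
It also fails if it takes over 72 s, if anything falls off the work surface, if the arm or the gripper's body presses on something with over 40 N, if the wrist force passes 120 N, or if a joint passes its speed limit or range.

ROBOT

A 6-joint arm with a two-finger parallel gripper is mounted at the origin on the work surface. World frame = base frame: x ahead of the robot, y to its left, z up, the work surface at z = 0. Lengths are in mm, angles in rad, forces in N, time in s.
With the tool pointing down it reaches from about 275 to 750 mm from the base axis. Payload 10.2 kg.
Tool frame: the origin (TCP) lies at the very end of the fingers, on their centre line; the grasp point (between the pads) lies 19 mm behind it; x points along the fingers, y is the direction in which the jaws open and shut, and the axes are right-handed (so a half turn about x gives the same grasp; the last joint's range is limited). The gripper opens to 85 mm and grips with 20 to 120 N. Pads are 22 mm wide; open, the fingers measure 114 mm over their backs; the gripper's body (76 mm by 85 mm) begins 54 mm behind the grasp point. The pads swing forward as they close: fully open they stand 13 mm farther back than shut.
Start: joints at [-1.394, 0.313, 1.498, -0, 1.331, -0.223], TCP at [204.336, -483.609, 231.294] pointing down, gripper open.
Joint ranges: [-2.94, 2.94], [-0.97, 2.17], [0.19, 2.56], [-1.23, 4.37], [0.02, 3.11], [-2.88, 2.88]. Speed limits (rad/s): [2.39, 2.39, 3.01, 3.14, 3.14, 3.14].

INTERFACE

Orientations are given as a unit quaternion [w, x, y, z].
In Python, from rig import ctrl, viewer, order gives the robot as it stands. The module is installed in compiled form; this text tells all that it offers.
- The arm moves only by the tool carry_out, never from a script. Its argument "deltas" is a list of rows, each a list of 7 numbers: the gripper command: -1 is fully open, 1 is shut, values between are in proportion, then the shift along the tool's x, y, z in mm, then the turn, a rotation vector about the tool's x, y, z in degrees. A call has exactly 5 rows; each row is the pose to reach, as a shift and turn from the pose commanded when the call began, along the tool's axes at that moment; what a row does not reach only later rows make up. A row lasts 1/8 s, in which the tool goes at most 62.5 mm and 10.7 degrees, less where a joint would pass 70% of its speed; a pose out of reach is approached as far as the arm can. A call with a gripper value outside its range is refused whole. The fingers move at their own pace and stop on an object; "newtons" is the grip in N (left out, the last holds). Time passes only in rows, so rows that repeat a pose let the fingers close, or fill a call up. It gives the time, the measured TCP pose, the force and the opening at its end, in the units of the state.
- ctrl.sense(): the state, without advancing time (a new reading comes with each control period).
- viewer.capture(name): name is "side" or "top"; returns the picture (420x560x3 uint8, red, green, blue); there is no depth.
- viewer.calibration(name): a dict with "fx", "fy", "cx", "cy" (pixels), "k1" (the pictures are not rectified: a ray, as slopes to the right and down, at radius r is drawn at 1 + k1 r^2 times it, then the intrinsics apply), "xyz" and "attitude" of the camera in the world. Camera axes: x right, y down, z forward; pixel columns grow to the right and rows downward; lengths in mm; the calibration is good to about 2 mm. A picture is of the moment at which its call begins. calibration takes no time and is no camera call.
- order.finish_job(): hands the job in, once; it reports no verdict.
The state is a dict: "time_s": time; "joints": joint angles; "dq": joint speeds; "tau": joint torques, N m; "eef_pos": TCP position; "ee_rot": TCP orientation; "force": force on the tool from outside, world axes, zero at the start; "wrist_torque": the same for the moment, N m; "grip_width": opening from 0.0 (shut) to 1.0 (fully open).
Only numpy, scipy, OpenCV 4.12 (cv2) and the standard library are available. Lean on these libraries where they do the work, as an engineer would, in place of code of your own. Each camera call takes 0.05 s, during which the arm holds its last target. There are 200 camera calls.

## Working session

There is one attempt and no reset: what is moved stays moved. The work goes in short steps, Python scripts to look and compute and a tool call to move; the robot and the scene stay as the last step left them, time stands still between calls to the robot, and variables do not carry over. Pictures are saved under pics/ and viewed, about 8 in all and at most 12, crops included, and the job is handed in when it is done.

Besides the shell and the picture viewer there is one more tool, called after "Emit:" as name(argument=value, ...) on one line, values as JSON. carry_out: Moves the arm, as the interface text tells. Its arguments: {"type":"object","properties":{"deltas":{"type":"array"},"newtons":{"type":"number"}},"required":["deltas"]}

```bash
mkdir -p pics; python3 - <<'E'
from rig import ctrl, viewer
import cv2
for n in("top","side"):
    cv2.imwrite(f"pics/{n}0.png",viewer.capture(n)[:,:,::-1]); print(viewer.calibration(n))
print(ctrl.sense())
E
```

```text
{'fx': 403.4226541860146, 'fy': 403.4226541860146, 'cx': 279.7458483348637, 'cy': 217.47520452871998, 'k1': -0.04943977508766689, 'xyz': array([ 497.3001111 ,   -1.73718562, 1065.10783269]), 'attitude': array([-0.00916397,  0.71361511, -0.70006542,  0.02403975])}
{'fx': 537.3768131855056, 'fy': 537.3768131855056, 'cx': 277.6478905121842, 'cy': 217.68553102848622, 'k1': -0.18362716890581354, 'xyz': array([  399.32326448, -1108.25921385,   915.94542132]), 'attitude': array([-0.44631366,  0.8926018 , -0.05479008,  0.03262201])}
{'time_s': 0.1, 'joints': array([-1.39436864e+00,  3.13373846e-01,  1.49834483e+00, -5.52512982e-06,
        1.33100588e+00, -2.23424167e-01]), 'dq': array([-0.00018592, -0.0033179 , -0.0016855 ,  0.0005152 ,  0.00097747,
        0.00090004]), 'tau': array([ 2.25416334e-03, -4.12899613e+01, -2.60141426e+01, -2.00971858e-04,
        3.03057466e-03, -1.23089447e-05]), 'eef_pos': array([ 204.30812202, -483.36934437,  230.80877237]), 'ee_rot': array([ 0.14002941,  0.69302943,  0.14082965, -0.69301442]), 'force': array([ 0.2185533 , -0.16036804,  0.20810169]), 'wrist_torque': array([ 0.05754765, -0.01260554, -0.0033593 ]), 'grip_width': 1.0021058332923314}
```

View pics/top0.png

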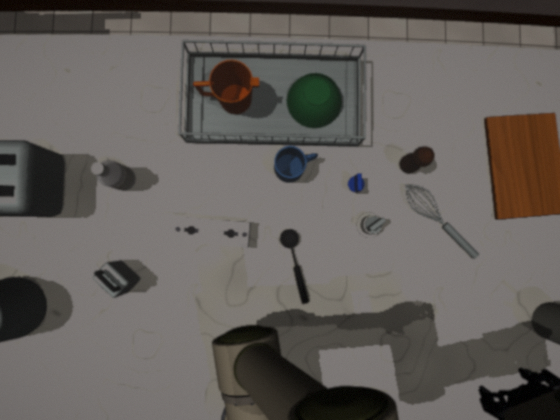

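View pics/side0.png

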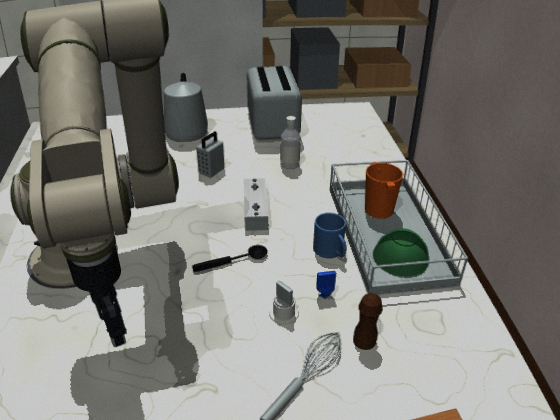

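Top view: the chrome screw in its cup is at (373,225). The blue look-alike is at (356,183). The base has sockets near (191,230) and (231,234). In the side view the screw is at (284,293) and the blue one at (326,284). The chrome one fits the description. I'll confirm it in an enlarged crop.

```bash
cat > h.py <<'E'
import numpy as np, cv2
from scipy.spatial.transform import Rotation as R
from rig import ctrl, viewer
def rays(n,px):
    c=viewer.calibration(n); q=c['attitude']
    d=np.array([c['k1'],0,0,0,0]); K=np.array([[c['fx'],0,c['cx']],[0,c['fy'],c['cy']],[0,0,1.]])
    u=cv2.undistortPoints(np.array(px,float).reshape(-1,1,2),K,d[:5])[:,0]
    v=np.c_[u,np.ones(len(u))]
    return c['xyz'],R.from_quat(np.r_[q[1:],q[0]]).apply(v)
def plane(n,px,z):
    o,v=rays(n,px); return o+v*((z-o[2])/v[:,2])[:,None]
def tri(pt,ps):
    o1,a=rays('top',[pt]); o2,b=rays('side',[ps]); a,b=a[0],b[0]
    s=np.linalg.lstsq(np.c_[a,-b],o2-o1,rcond=None)[0]
    p,q=o1+s[0]*a,o2+s[1]*b; return (p+q)/2,np.linalg.norm(p-q)
E
python3 - <<'E'
import cv2,numpy as np
t=cv2.imread('pics/top0.png');s=cv2.imread('pics/side0.png')
def cr(i,x,y,w,h,W,H): return cv2.resize(i[y:y+h,x:x+w],(W,H),interpolation=cv2.INTER_CUBIC)
a=np.hstack([cr(t,345,195,50,50,400,300) if 0 else cr(t,340,170,60,75,240,300), cr(s,260,265,80,65,369,300)])
b=cr(t,165,205,100,49,609,300)
a=cv2.copyMakeBorder(a,0,0,0,609-a.shape[1],cv2.BORDER_CONSTANT)
cv2.imwrite('pics/crop1.png',np.vstack([a,b]))
E
```

```text
(no output)
```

View pics/crop1.png

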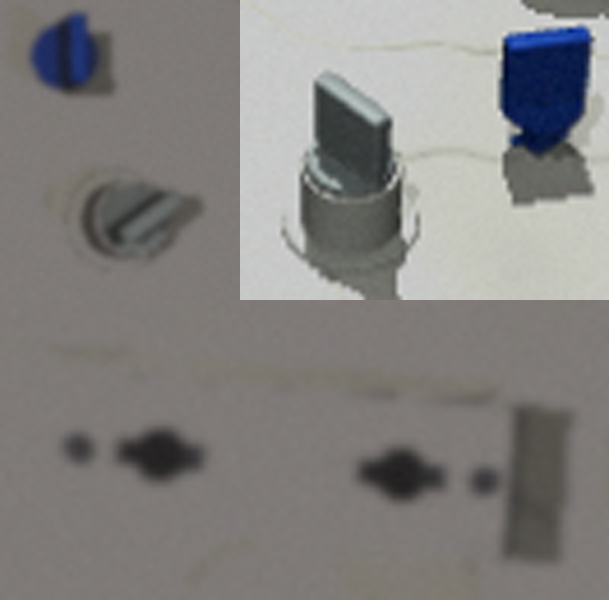

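The chrome screw stands in the white cup with its plate running diagonally. The other one is plainly blue. Both socket slots lie along the base's length. Next I'll measure.

```bash
python3 - <<'E'
from h import *
t=cv2.imread('pics/top0.png');s=cv2.imread('pics/side0.png')
def blobs(n,img,x,y,w,h,th,z,inv=True,amin=8,up=8):
    g=cv2.cvtColor(img[y:y+h,x:x+w],cv2.COLOR_BGR2GRAY); g=cv2.resize(g,None,fx=up,fy=up,interpolation=cv2.INTER_CUBIC)
    m=(g<th if inv else g>th).astype(np.uint8)
    c,_=cv2.findContours(m,cv2.RETR_EXTERNAL,cv2.CHAIN_APPROX_NONE)
    for k in c:
        if cv2.contourArea(k)<amin*up*up: continue
        px=(k[:,0,:]+.5)/up-.5+[x,y]
        P=plane(n,px,z)[:,:2]
        r=cv2.minAreaRect(P.astype(np.float32)); M=cv2.moments(P.astype(np.float32))
        ctr=(M['m10']/M['m00'],M['m01']/M['m00'])
        print(n,th,'px',px.mean(0).round(1),'area',round(abs(M['m00'])),'cen',np.round(ctr,1),'rect',np.round(r[0],1),np.round(r[1],1),round(r[2],1))
gt=cv2.cvtColor(t,cv2.COLOR_BGR2GRAY);gs=cv2.cvtColor(s,cv2.COLOR_BGR2GRAY)
for th in(60,75,85): blobs('top',t,165,215,90,35,th,48)
for th in(60,80,110): blobs('side',s,242,172,32,62,th,48,amin=3)
for th in(140,150,160,170): blobs('top',t,355,210,40,35,th,89,False)
for th in(165,175,185): blobs('side',s,275,278,20,18,th,89,False)
print(gt[212:240:1,358:394:2]); 
# plate top corners in side
q=[((u-240)/4.61+260,v/4.61+265) for u,v in[(315,85),(328,72),(391,107),(383,118)]]
print(plane('side',q,89).round(1), plane('side',q,89).mean(0).round(1))
q=[(u/4+340,v/4+170) for u,v in[(112,240),(168,198)]]
print(plane('top',q,89).round(1))
E
```

```text
top 60 px [230.3 233.1] area 320 cen [503.6 101. ] rect [503.7 100.9] [27.3 17.6] 58.0
top 60 px [190.6 229.8] area 320 cen [509.8 200.6] rect [509.6 200.8] [17.4 27. ] 22.4
top 75 px [250.5 238.1] area 96 cen [492.7  50.3] rect [493.3  51. ] [17.9 13.8] 26.4
top 75 px [230.4 233.1] area 419 cen [503.6 100.8] rect [503.5 100.5] [31.2 19.7] 59.3
top 75 px [190.7 229.8] area 419 cen [509.8 200.5] rect [509.7 200.6] [19.9 30.8] 22.7
top 85 px [244.2 234.2] area 75 cen [501.6  66. ] rect [501.6  66. ] [ 9.1 10.1] 1.1
top 85 px [230.5 233.1] area 482 cen [503.6 100.7] rect [503.6 100.4] [33.  21.2] 59.8
top 85 px [177.5 228.7] area 75 cen [511.8 234. ] rect [511.9 233.9] [10.3  9.1] 46.4
top 85 px [190.7 229.8] area 487 cen [509.8 200.4] rect [509.7 200.5] [21.4 32.9] 21.3
top 85 px [251.5 234.9] area 845 cen [499.8  47.6] rect [501.7  48.5] [59.4 16.6] 1.2
side 60 px [255.8 213.7] area 38 cen [497.8  64.9] rect [497.7  65.1] [8.5 6.3] 8.0
side 60 px [256.6 207.6] area 98 cen [503.6  94.5] rect [503.1  94. ] [20.9  8. ] 59.6
side 60 px [255.7 187.4] area 79 cen [510.3 194.8] rect [510.1 1
[... 2763 characters left out ...]
 121]
 [119 115 121 105  85  86  98  93 103 105  91 108 121 123 122 122 124 124]
 [121 115 118 119 105  99 100 103 105 104 101 118 122 123 124 124 122 124]
 [121 120 117 121 119 114 112 116 115 111 113 121 123 123 124 124 123 124]
 [123 122 120 118 118 121 121 120 118 116 120 123 124 123 123 122 122 123]
 [122 124 123 119 114 121 121 121 118 122 122 123 123 122 123 126 124 123]
 [124 124 124 121 120 125 123 123 121 123 122 122 123 123 123 122 122 122]
 [123 123 122 124 123 124 123 122 123 123 124 121 122 123 124 123 122 123]]
[[ 513.3 -254.4   89. ]
 [ 520.7 -246.1   89. ]
 [ 547.3 -273.6   89. ]
 [ 542.4 -280.5   89. ]] [ 530.9 -263.7   89. ]
[[ 517.1 -237.5   89. ]
 [ 543.3 -271.8   89. ]]
```

```bash
cat >> h.py <<'E'
def go(x,y,z,plate):
    "deltas (tool axes) to TCP x,y,z with jaws across a plate whose direction is 'plate' deg; tool down"
    s=ctrl.sense(); q=s['ee_rot']; R0=R.from_quat(np.r_[q[1:],q[0]])
    print('t',round(s['time_s'],2),'pos',s['eef_pos'].round(1),'j1,j6 deg',np.degrees(s['joints'][[0,5]]).round(1),'F',s['force'].round(1),'T',s['wrist_torque'].round(2),'w',round(s['grip_width'],3))
    print('plate now',np.degrees(np.arctan2(*R0.apply([0,0,1])[[1,0]])).round(2),'tilt',R0.apply([1,0,0]).round(4))
    for h in(0,180):
        a=np.radians(plate+h); zt=np.array([np.cos(a),np.sin(a),0]); xt=np.array([0,0,-1.]); yt=np.cross(zt,xt)
        Rt=R.from_matrix(np.c_[xt,yt,zt])
        print('shift',R0.inv().apply(np.array([x,y,z])-s['eef_pos']).round(1),'turn',np.degrees((R0.inv()*Rt).as_rotvec()).round(2))
E
python3 -c "
from h import *
go(531,-263,160,-46)"
```

```text
t 0.1 pos [ 204.3 -483.4  230.8] j1,j6 deg [-79.9 -12.8] F [ 0.2 -0.2  0.2] T [ 0.06 -0.01 -0.  ] w 1.002
plate now -157.09 tilt [-2.0e-04  1.1e-03 -1.0e+00]
shift [  71.   -75.7 -386.7] turn [-1.1109e+02 -7.0000e-02  3.0000e-02]
shift [  71.   -75.7 -386.7] turn [6.891e+01 3.000e-02 6.000e-02]
```

Emit:
carry_out(deltas=[[-1,0,-8,-40,-10.5,0,0],[-1,0,-16,-80,-21,0,0],[-1,0,-24,-120,-31.5,0,0],[-1,0,-32,-160,-42,0,0],[-1,0,-40,-200,-52.5,0,0]])

```text
time_s: 0.72
eef_pos: [373.9, -367.9, 231.0]
ee_rot: [0.434, 0.558, 0.434, -0.558]
force: [0.7, -0.1, -0.3]
grip_width: 0.997
```

```bash
python3 -c "
from h import *
go(531,-263,160,-46)"
```

```text
t 0.72 pos [ 373.9 -367.9  231. ] j1,j6 deg [-57.3 -43.1] F [ 0.7 -0.1 -0.3] T [-0.02 -0.05 -0.01] w 0.997
plate now -104.25 tilt [-3.e-04  5.e-04 -1.e+00]
shift [  71.   126.4 -140.3] turn [-5.825e+01 -4.000e-02  1.000e-02]
shift [  71.   126.4 -140.3] turn [1.2175e+02 1.0000e-02 4.0000e-02]
```

Emit:
carry_out(deltas=[[-1,14,25,-28,-10.5,0,0],[-1,28,50,-56,-21,0,0],[-1,42,75,-84,-31.5,0,0],[-1,56,100,-112,-42,0,0],[-1,71,126,-140,-52.5,0,0]])

```text
time_s: 1.35
eef_pos: [531.1, -264.3, 159.6]
ee_rot: [0.636, 0.309, 0.636, -0.309]
force: [0.5, -0.6, 0.8]
grip_width: 0.999
```

```bash
python3 - <<'E'
from h import *
go(531,-263,58,-46)
t=viewer.capture('top')[:,:,::-1];s=viewer.capture('side')[:,:,::-1]
cv2.imwrite('pics/t1.png',t);cv2.imwrite('pics/s1.png',s)
cr=lambda i,x,y,w,h,k:cv2.resize(i[y:y+h,x:x+w],None,fx=k,fy=k,interpolation=cv2.INTER_CUBIC)
cv2.imwrite('pics/c1.png',np.hstack([cr(t,330,170,90,90,4),cr(s,240,210,90,120,3)]))if 0 else cv2.imwrite('pics/c1.png',cr(s,230,210,110,120,5))
E
```

```text
t 1.35 pos [ 531.1 -264.3  159.6] j1,j6 deg [-37.8 -76. ] F [ 0.5 -0.6  0.8] T [-0.04  0.01 -0.03] w 0.999
plate now -51.75 tilt [-4.e-04  3.e-04 -1.e+00]
shift [101.6   0.8  -1. ] turn [-5.75 -0.03  0.01]
shift [101.6   0.8  -1. ] turn [1.7425e+02 1.0000e-02 4.0000e-02]
```

View pics/c1.png

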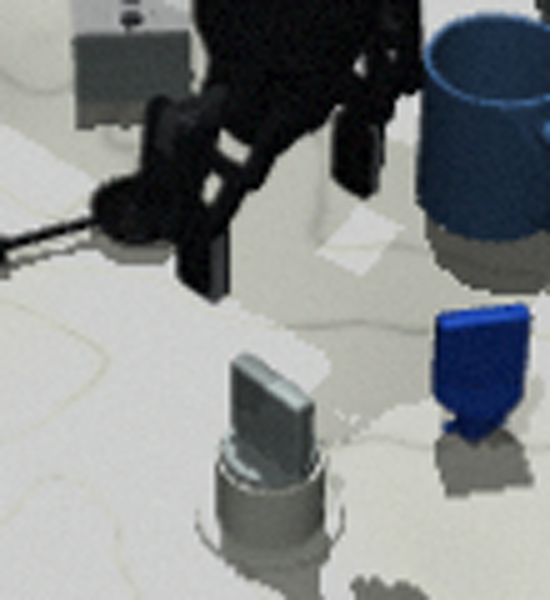

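Emit:
carry_out(deltas=[[-1,25,0,0,-2.5,0,0],[-1,50,0.5,-0.5,-5,0,0],[-1,75,0.8,-1,-5.8,0,0],[-1,95,0.8,-1,-5.8,0,0],[-1,104,0.8,-1,-5.8,0,0]])

```text
time_s: 2.08
eef_pos: [529.5, -264.1, 55.4]
ee_rot: [0.649, 0.279, 0.651, -0.278]
force: [0.3, -0.8, 0.8]
grip_width: 1.002
```

Emit:
carry_out(deltas=[[0,0,0,0,0,0,0],[0.4,0,0,0,0,0,0],[0.6,0,0,0,0,0,0],[0.7,0,0,0,0,0,0],[0.8,0,0,0,0,0,0]], newtons=40)

```text
time_s: 2.7
eef_pos: [530.4, -264.0, 56.8]
ee_rot: [0.65, 0.278, 0.65, -0.278]
force: [-0.3, 1.0, 3.1]
grip_width: 0.132
```

```bash
python3 - <<'E'
from h import *
go(531,-263,55,-46)
t=viewer.capture('top')[:,:,::-1];s=viewer.capture('side')[:,:,::-1]
cr=lambda i,x,y,w,h,k:cv2.resize(i[y:y+h,x:x+w],None,fx=k,fy=k,interpolation=cv2.INTER_CUBIC)
cv2.imwrite('pics/c2.png',np.hstack([cr(t,330,170,80,100,5),cr(s,240,230,80,100,5)]))
E
```

```text
t 2.7 pos [ 530.4 -264.    56.8] j1,j6 deg [-37.8 -81.5] F [-0.3  1.   3.1] T [ 0.11  0.04 -0.01] w 0.132
plate now -46.29 tilt [ 6.e-04 -4.e-04 -1.e+00]
shift [ 1.8  1.1 -0.3] turn [-0.29  0.04 -0.01]
shift [ 1.8  1.1 -0.3] turn [ 1.7971e+02 -1.0000e-02 -7.0000e-02]
```

View pics/c2.png

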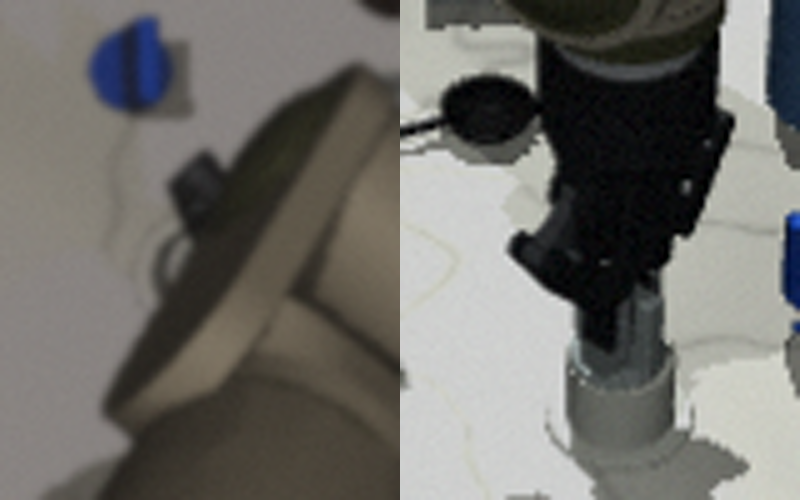

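The fingers hold the plate, with an opening of about 12 mm. I'll tighten and lift.

Emit:
carry_out(deltas=[[1,0,0,0,0,0,0],[1,0,0,0,0,0,0],[1,-15,0,0,0,0,0],[1,-45,0,0,0,0,0],[1,-83,0,0,0,0,0]], newtons=70)

```text
time_s: 3.42
eef_pos: [529.8, -263.6, 140.1]
ee_rot: [0.65, 0.278, 0.651, -0.278]
force: [-0.1, -0.2, -2.1]
grip_width: 0.128
```

```bash
python3 -c "
from h import *
go(440,140,150,0)"
```

```text
t 3.42 pos [ 529.8 -263.6  140.1] j1,j6 deg [-37.8 -81.5] F [-0.1 -0.2 -2.1] T [-0.01 -0.07 -0.03] w 0.128
plate now -46.3 tilt [-0.0014  0.001  -1.    ]
shift [  -9.3  214.  -353.8] turn [-4.63e+01 -1.00e-01 -2.00e-02]
shift [  -9.3  214.  -353.8] turn [ 1.337e+02 -3.000e-02  1.200e-01]
```

Emit:
carry_out(deltas=[[1,-2,14,-24,-3,0,0],[1,-4,36,-60,-8,0,0],[1,-6,59,-98,-14,0,0],[1,-8,82,-136,-19,0,0],[1,-10,105,-174,-24,0,0]])

```text
time_s: 4.05
eef_pos: [485.3, -64.2, 149.9]
ee_rot: [0.694, 0.136, 0.694, -0.136]
force: [1.0, 1.2, -1.3]
grip_width: 0.129
```

```bash
python3 -c "
from h import *
go(440,140,150,0)"
```

```text
t 4.05 pos [485.3 -64.2 149.9] j1,j6 deg [-21.3 -89.1] F [ 1.   1.2 -1.3] T [ 0.06 -0.07  0.04] w 0.129
plate now -22.14 tilt [ 2.e-04 -1.e-04 -1.e+00]
shift [-1.000e-01  1.721e+02 -1.189e+02] turn [-2.214e+01  1.000e-02  0.000e+00]
shift [-1.000e-01  1.721e+02 -1.189e+02] turn [ 1.5786e+02  0.0000e+00 -1.0000e-02]
```

Emit:
carry_out(deltas=[[1,0,38,-26,-5,0,0],[1,0,78,-54,-10,0,0],[1,0,118,-82,-15,0,0],[1,0,153,-106,-20,0,0],[1,0,171,-118,-22,0,0]])

```text
time_s: 4.68
eef_pos: [440.8, 139.2, 149.8]
ee_rot: [0.707, 0.001, 0.707, -0.001]
force: [1.2, -0.8, -1.8]
grip_width: 0.129
```

Emit:
carry_out(deltas=[[1,0,0,0,0,0,0],[1,0,0,0,0,0,0],[1,0,0,0,0,0,0],[1,0,0,0,0,0,0],[1,0,0,0,0,0,0]])

```text
time_s: 5.3
eef_pos: [441.7, 137.1, 149.3]
ee_rot: [0.707, 0.002, 0.707, -0.002]
force: [-0.8, 0.8, -1.2]
grip_width: 0.127
```

```bash
python3 - <<'E'
from h import *
go(440,140,150,180)
for n in('top','side'): cv2.imwrite(f'pics/A_{n}.png',viewer.capture(n)[:,:,::-1])
t=cv2.imread('pics/A_top.png');s=cv2.imread('pics/A_side.png')
cr=lambda i,x,y,w,h,k:cv2.resize(i[y:y+h,x:x+w],None,fx=k,fy=k,interpolation=cv2.INTER_CUBIC)
cv2.imwrite('pics/c3.png',np.hstack([cr(s,190,140,100,100,4.8),cr(t,160,190,90,135,3.5556)]))
E
```

```text
t 5.3 pos [441.7 137.1 149.3] j1,j6 deg [  2.7 -87. ] F [-0.8  0.8 -1.2] T [-0.01  0.01 -0.02] w 0.127
plate now -0.33 tilt [-0. -0. -1.]
shift [-0.7  2.9 -1.7] turn [179.67   0.     0.  ]
shift [-0.7  2.9 -1.7] turn [-0.33 -0.    0.  ]
```

View pics/c3.png

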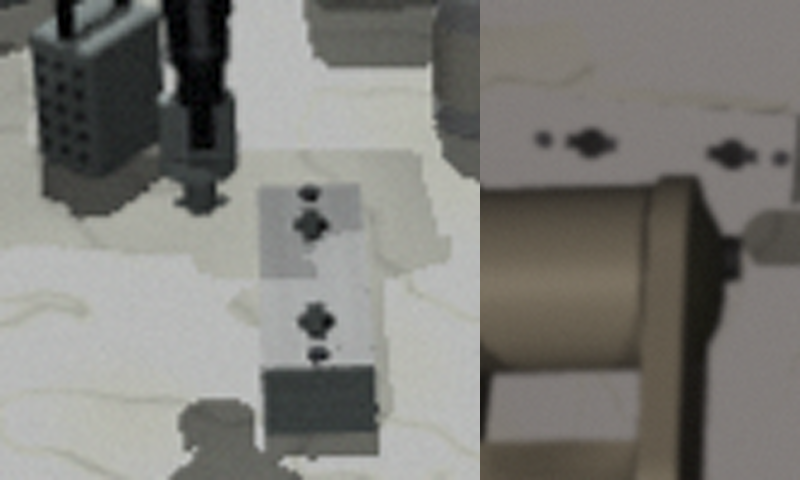

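The side crop shows the held screw hanging straight, with plate edges at crop x 161–238, finger centre about 202 and stem and pin about 201. The base's sockets are at (312,225) and (317,320). Next I'll take subpixel edges against the projected TCP.

```bash
cat >> h.py <<'E'
def proj(n,P):
    c=viewer.calibration(n); q=c['attitude']; v=R.from_quat(np.r_[q[1:],q[0]]).inv().apply(np.atleast_2d(P)-c['xyz'])
    u=v[:,:2]/v[:,2:]; u*=1+c['k1']*(u**2).sum(1)[:,None]
    return u*[c['fx'],c['fy']]+[c['cx'],c['cy']]
def edges(img,row,x0,x1,frac=.5):
    g=cv2.cvtColor(img,cv2.COLOR_BGR2GRAY)[row,x0:x1].astype(float)
    hi=(g[:3].mean()+g[-3:].mean())/2; out=[]
    th=hi-frac*(hi-g.min()); b=np.where(g<th)[0]
    if not len(b): return None
    i,j=b[0],b[-1]
    if i==0 or j==len(g)-1: return None
    return x0+i-(th-g[i])/(g[i-1]-g[i]), x0+j+(th-g[j])/(g[j+1]-g[j]), g.min()
E
python3 - <<'E'
from h import *
s=cv2.imread('pics/A_side.png')
x,y,z=ctrl.sense()['eef_pos']
for nm,dz in(('grip',11.5),('flange',-10),('pin',-38.5),('foot',-44.5)): print(nm,proj('side',[[x,y,z+dz],[x-22,y,z+dz],[x+22,y,z+dz]]).round(2).tolist())
for r in range(160,188): 
    e=edges(s,r,214,250); 
    if e: print(r,np.round(e,2),'mid',round((e[0]+e[1])/2,2))
E
```

```text
grip [[231.98, 165.65], [223.83, 166.15], [240.12, 165.16]]
flange [[232.29, 172.41], [224.21, 172.92], [240.36, 171.91]]
pin [[232.7, 181.21], [224.71, 181.72], [240.67, 180.7]]
foot [[232.78, 183.04], [224.81, 183.55], [240.74, 182.53]]
184 [229.4  233.43  70.  ] mid 231.41
```

```bash
python3 - <<'E'
import cv2,numpy as np
np.set_printoptions(linewidth=200)
g=cv2.cvtColor(cv2.imread('pics/A_side.png'),cv2.COLOR_BGR2GRAY)
print(np.r_[0,220:245])
for r in range(160,187): print(r,g[r,220:245])
E
```

```text
[  0 220 221 222 223 224 225 226 227 228 229 230 231 232 233 234 235 236 237 238 239 240 241 242 243 244]
160 [ 33  42  63 130 151 105  53  27   9   9  13  14   8   9  12   9  23  50  84 165 184 186 186 182 185]
161 [ 38  37  57 101 114  87  68  35   3  11   4   5   3   6  17  18  37  49  54 160 185 185 184 183 185]
162 [ 39  44  45  64  72  65  63  55  41  23  11  15   1   7  34  45  50  51  52 160 184 186 184 185 184]
163 [ 40  41  41  55  58  64  59  62  57  30  11   4  10   9  38  50  53  53  51 162 184 184 184 187 186]
164 [ 38  42  42  53  63  61  61  59  59  31   4   9   7   9  30  50  56  53  52 163 185 183 186 185 185]
165 [ 43  43  40  53  61  59  62  61  61  33   8   7   3  10  32  45  52  51  53 162 186 183 183 186 186]
166 [ 39  36  35  50  62  61  60  63  59  31   5  10   5  10  21  46  53  51  46 162 185 186 184 183 185]
167 [ 38  39  40  53  63  57  59  57  62  32  13   1   1  10  26  47  52  50  51 139 178 184 182 184 184]
168 [ 41  39  36  52  60  61  58  56  61  35  13  11   6  13  24  52  49  53  51 121 174 184 185 186 185]
169 [ 43  41  48  57  61  61  60  59  59
[... 1167 characters left out ...]
 45  47  50  48  46  39 109 121 160 170 169 171 174 175 156 139]
181 [167 166 168 167 164 168 129 100  64  47  49  51  49  44  42  70  77 112 161 170 171 170 172 157 138]
182 [171 170 171 170 167 167 109  67  54  48  51  49  49  44  37  66  88 143 168 169 168 171 170 156 137]
183 [172 170 172 170 168 171 156 148 126  75  53  48  44  44  81 141 155 170 171 169 169 171 171 163 138]
184 [169 168 171 170 168 170 169 169 164 129  80  70  86  86 141 164 166 167 170 168 168 170 170 165 140]
185 [169 169 169 168 171 171 169 171 167 162 152 151 156 155 165 172 168 168 172 169 168 174 171 162 145]
186 [171 169 167 170 168 169 170 170 169 169 168 169 167 169 167 170 169 168 170 171 167 171 173 166 143]
```

Emit:
carry_out(deltas=[[1,0,0,0,10,0,0],[1,0,0,0,20,0,0],[1,0,0,0,30,0,0],[1,0,0,0,40,0,0],[1,0,0,0,50,0,0]])

```text
time_s: 6.02
eef_pos: [441.6, 137.4, 149.3]
ee_rot: [0.639, 0.302, 0.639, -0.302]
force: [0.3, 0.8, -1.5]
grip_width: 0.129
```

Emit:
carry_out(deltas=[[1,0,0,0,10,0,0],[1,0,0,0,20,0,0],[1,0,0,0,30,0,0],[1,0,0,0,40,0,0],[1,0,0,0,43.2,0,0]])

```text
time_s: 6.65
eef_pos: [441.6, 137.4, 149.3]
ee_rot: [0.484, 0.516, 0.484, -0.516]
force: [0.3, 1.1, -1.2]
grip_width: 0.129
```

Emit:
carry_out(deltas=[[1,0,0,0,0,0,0],[1,0,0,0,0,0,0],[1,0,0,0,0,0,0],[1,0,0,0,0,0,0],[1,0,0,0,0,0,0]])

```text
time_s: 7.28
eef_pos: [441.6, 137.4, 149.3]
ee_rot: [-0.485, -0.515, -0.485, 0.515]
force: [0.4, 0.4, -1.6]
grip_width: 0.129
```

```bash
python3 - <<'E'
from h import *
np.set_printoptions(linewidth=200)
go(441,100,160,-93.6)
s=viewer.capture('side')[:,:,::-1];cv2.imwrite('pics/B_side.png',s)
g=cv2.cvtColor(s,cv2.COLOR_BGR2GRAY)
x,y,z=ctrl.sense()['eef_pos']
print(proj('side',[[x,y,z+11.5],[x,y,z-10],[x,y,z-25],[x,y,z-38.5],[x,y-22,z+11.5],[x,y+22,z+11.5]]).round(2).tolist())
print(np.r_[0,220:245])
for r in range(160,188): print(r,g[r,220:245])
E
```

```text
t 7.28 pos [441.6 137.4 149.3] j1,j6 deg [2.7 6.2] F [ 0.4  0.4 -1.6] T [-0.03 -0.03  0.03] w 0.129
plate now -93.48 tilt [-1.e-04  0.e+00 -1.e+00]
shift [-10.7   1.7  37.4] turn [ 0.12 -0.    0.  ]
shift [-10.7   1.7  37.4] turn [-1.7988e+02 -1.0000e-02 -0.0000e+00]
[[231.97, 165.63], [232.28, 172.39], [232.49, 177.04], [232.68, 181.18], [232.44, 169.89], [231.5, 161.47]]
[  0 220 221 222 223 224 225 226 227 228 229 230 231 232 233 234 235 236 237 238 239 240 241 242 243 244]
160 [ 39  40  35  40  21   6  16  45  39  59 115 133 134  75  59  49  26   8  77 167 189 188 183 188 184]
161 [ 41  38  42  41  27  14  25  55  42  50  91 103 102  55  51  55  26   4  74 169 187 189 185 187 186]
162 [ 40  38  37  40  24  10  16  55  46  53  69  71  72  37  52  52  23   9  76 166 186 186 186 188 186]
163 [ 41  40  37  40  25  12  21  51  47  65  79  85  76  43  53  57  28  11  73 168 185 187 184 185 188]
164 [ 41  43  39  42  27  12  18  53  50  60  71  71  67  35  52  62  33   4  51 165 186 188 187 186 187]
165 [ 42  40  42  38  27   8  19  52  50  56  60  64  63  36  54  62  32  11  40 162 184
[... 1649 characters left out ...]
 75  50  54  50  52  43  59 156 170 168 172 172 171 174 162 135]
182 [172 170 172 169 169 171 172 171 162  89  49  52  47  44  46  82 154 174 171 175 172 171 170 157 140]
183 [169 174 173 172 170 173 171 171 169 125  83  63  72  44  81 145 167 171 170 170 171 171 172 164 143]
184 [169 170 170 173 171 171 172 170 169 161 156 115  78 101 149 167 169 170 171 169 172 174 171 165 144]
185 [171 169 170 171 170 172 172 169 169 171 171 161 150 158 168 173 171 171 170 169 172 170 175 167 140]
186 [173 173 172 169 170 169 170 171 173 172 170 170 168 170 171 171 174 171 173 174 172 171 173 167 144]
187 [171 171 169 169 168 171 169 171 169 172 171 169 171 171 170 168 171 172 172 173 169 172 175 169 144]
```

```bash
python3 -c "
from h import *
go(501.6,97.7,106,-93.6)"
```

```text
t 7.33 pos [441.6 137.4 149.3] j1,j6 deg [2.7 6.2] F [ 0.3 -0.4 -1.7] T [-0.01  0.02  0.04] w 0.129
plate now -93.49 tilt [-0.  0. -1.]
shift [43.3 62.3 36. ] turn [0.11 0.   0.  ]
shift [43.3 62.3 36. ] turn [-179.89   -0.      0.  ]
```

Emit:
carry_out(deltas=[[1,0,20,12,0,0,0],[1,0,42,24,0,0,0],[1,0,58,34,0,0,0],[1,10,62.3,36,0.1,0,0],[1,25,62.3,36,0.1,0,0]])

```text
time_s: 7.95
eef_pos: [501.3, 97.8, 123.3]
ee_rot: [-0.484, -0.515, -0.484, 0.516]
force: [0.5, 0.2, -2.2]
grip_width: 0.129
```

Emit:
carry_out(deltas=[[1,10,0,0,0,0,0],[1,18.3,0,0,0,0,0],[1,18.3,0,0,0,0,0],[1,18.3,0,0,0,0,0],[1,18.3,0,0,0,0,0]])

```text
time_s: 8.57
eef_pos: [501.8, 97.7, 106.4]
ee_rot: [0.484, 0.516, 0.484, -0.515]
force: [-0.3, 0.4, -1.1]
grip_width: 0.129
```

```bash
python3 - <<'E'
from h import *
go(501.6,97.7,70,-93.6)
s=viewer.capture('side')[:,:,::-1];t=viewer.capture('top')[:,:,::-1];cv2.imwrite('pics/C_side.png',s);cv2.imwrite('pics/C_top.png',t)
cr=lambda i,x,y,w,h,k:cv2.resize(i[y:y+h,x:x+w],None,fx=k,fy=k,interpolation=cv2.INTER_CUBIC)
cv2.imwrite('pics/c4.png',np.hstack([cr(s,235,170,45,60,9),cr(t,180,205,60,90,6)]))
E
```

```text
t 8.57 pos [501.8  97.7 106.4] j1,j6 deg [-2.1  1.5] F [-0.3  0.4 -1.1] T [-0.04 -0.03 -0.03] w 0.129
plate now -93.59 tilt [ 8.e-04  0.e+00 -1.e+00]
shift [36.4 -0.2  0. ] turn [ 0.01 -0.   -0.04]
shift [36.4 -0.2  0. ] turn [-1.7999e+02  7.0000e-02 -1.0000e-02]
```

View pics/c4.png

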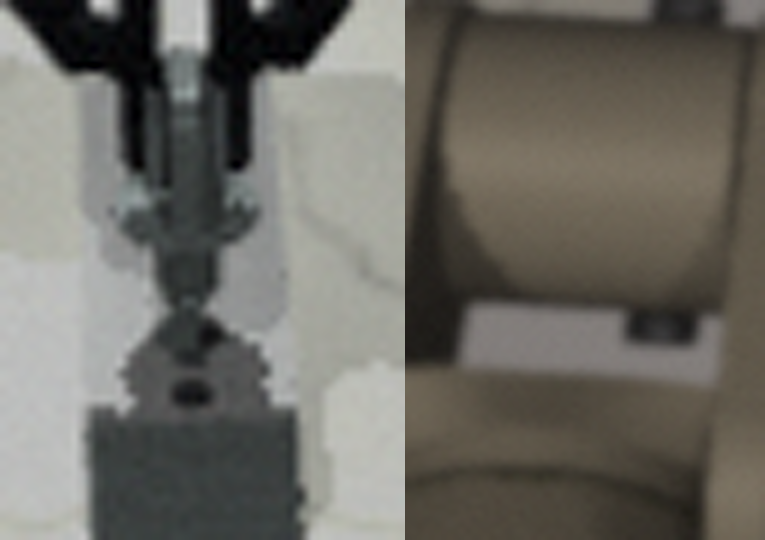

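Side crop: the stem foot at (187,300) is centred over the slot at (187,345), and the columns line up to within about 0.1 px. I'll descend in small steps and watch the force.

Emit:
carry_out(deltas=[[1,5,0,0,0,0,0],[1,9,0,0,0,0,0],[1,12,0,0,0,0,0],[1,13,0,0,0,0,0],[1,14,0,0,0,0,0]])

```text
time_s: 9.3
eef_pos: [501.6, 97.7, 92.0]
ee_rot: [0.484, 0.515, 0.484, -0.515]
force: [-0.1, -0.3, -1.6]
grip_width: 0.131
```

Emit:
carry_out(deltas=[[1,0.5,0,0,0,0,0],[1,1,0,0,0,0,0],[1,1.5,0,0,0,0,0],[1,2,0,0,0,0,0],[1,2.5,0,0,0,0,0]])

```text
time_s: 9.93
eef_pos: [501.6, 97.7, 89.5]
ee_rot: [0.484, 0.515, 0.484, -0.515]
force: [-0.5, 1.3, -1.1]
grip_width: 0.128
```

Emit:
carry_out(deltas=[[1,0.5,0,0,0,0,0],[1,1,0,0,0,0,0],[1,1.5,0,0,0,0,0],[1,2,0,0,0,0,0],[1,2.5,0,0,0,0,0]])

```text
time_s: 10.55
eef_pos: [501.6, 97.7, 87.0]
ee_rot: [0.484, 0.515, 0.484, -0.515]
force: [0.9, 0.1, -1.9]
grip_width: 0.133
```

Emit:
carry_out(deltas=[[1,0.5,0,0,0,0,0],[1,1,0,0,0,0,0],[1,1.5,0,0,0,0,0],[1,2,0,0,0,0,0],[1,2.5,0,0,0,0,0]])

```text
time_s: 11.18
eef_pos: [501.6, 97.7, 84.5]
ee_rot: [0.484, 0.515, 0.484, -0.515]
force: [0.2, 0.2, -1.4]
grip_width: 0.132
```

Emit:
carry_out(deltas=[[1,1,0,0,0,0,0],[1,2,0,0,0,0,0],[1,3,0,0,0,0,0],[1,4,0,0,0,0,0],[1,5,0,0,0,0,0]])

```text
time_s: 11.8
eef_pos: [501.6, 97.7, 79.4]
ee_rot: [0.484, 0.515, 0.484, -0.515]
force: [0.5, -0.3, -1.8]
grip_width: 0.134
```

Emit:
carry_out(deltas=[[1,1,0,0,0,0,0],[1,2,0,0,0,0,0],[1,3,0,0,0,0,0],[1,4,0,0,0,0,0],[1,5,0,0,0,0,0]])

```text
time_s: 12.42
eef_pos: [501.6, 97.7, 74.4]
ee_rot: [0.484, 0.515, 0.484, -0.515]
force: [0.2, 0.1, -1.0]
grip_width: 0.131
```

Emit:
carry_out(deltas=[[1,0.7,0,0,0,0,0],[1,1.4,0,0,0,0,0],[1,2.1,0,0,0,0,0],[1,2.8,0,0,0,0,0],[1,3.5,0,0,0,0,0]])

```text
time_s: 13.05
eef_pos: [501.6, 97.7, 70.9]
ee_rot: [-0.484, -0.515, -0.484, 0.515]
force: [-0.0, 0.6, -1.8]
grip_width: 0.13
```

```bash
python3 -c "
from h import *
go(501.6,97.7,66.5,-93.6)"
```

```text
t 13.05 pos [501.6  97.7  70.9] j1,j6 deg [-2.1  1.5] F [-0.   0.6 -1.8] T [-0.03 -0.01 -0.05] w 0.13
plate now -93.59 tilt [-0. -0. -1.]
shift [ 4.4  0.  -0. ] turn [0.01 0.   0.  ]
shift [ 4.4  0.  -0. ] turn [-179.99   -0.      0.  ]
```

Emit:
carry_out(deltas=[[1,0.4,0,0,0,0,0],[1,0.8,0,0,0,0,0],[1,1.2,0,0,0,0,0],[1,1.6,0,0,0,0,0],[1,2,0,0,0,0,0]])

```text
time_s: 13.68
eef_pos: [501.6, 97.7, 69.0]
ee_rot: [-0.484, -0.515, -0.484, 0.515]
force: [-0.1, 0.6, -2.0]
grip_width: 0.128
```

Emit:
carry_out(deltas=[[1,0.3,0,0,0,0,0],[1,0.6,0,0,0,0,0],[1,0.9,0,0,0,0,0],[1,1.2,0,0,0,0,0],[1,1.2,0,0,0,0,0]])

```text
time_s: 14.3
eef_pos: [501.6, 97.7, 67.8]
ee_rot: [-0.484, -0.515, -0.484, 0.515]
force: [0.2, -0.3, -1.7]
grip_width: 0.13
```

Emit:
carry_out(deltas=[[1,0.2,0,0,0,0,0],[1,0.4,0,0,0,0,0],[1,0.6,0,0,0,0,0],[1,0.8,0,0,0,0,0],[1,0.8,0,0,0,0,0]])

```text
time_s: 14.92
eef_pos: [501.6, 97.7, 67.0]
ee_rot: [0.484, 0.515, 0.484, -0.515]
force: [-0.1, -0.0, -1.5]
grip_width: 0.129
```

Emit:
carry_out(deltas=[[1,0.2,0,0,0,0,0],[1,0.3,0,0,0,0,0],[1,0.4,0,0,0,0,0],[1,0.5,0,0,0,0,0],[1,0.5,0,0,0,0,0]])

```text
time_s: 15.55
eef_pos: [501.6, 97.7, 66.6]
ee_rot: [0.484, 0.515, 0.484, -0.515]
force: [-0.5, -0.2, 1.8]
grip_width: 0.126
```

Landed at TCP z 66.6, matching the expected 66.5. I'll turn about the screw's axis, which is 2.3 mm off the TCP, with the matching sink.

Emit:
carry_out(deltas=[[1,0.1,-0.12,0,3,0,0],[1,0.3,-0.24,-0.02,6,0,0],[1,0.4,-0.36,-0.03,9,0,0],[1,0.6,-0.48,-0.05,12,0,0],[1,0.7,-0.6,-0.08,15,0,0]])

```text
time_s: 16.18
eef_pos: [502.0, 97.7, 66.4]
ee_rot: [0.413, 0.575, 0.412, -0.574]
force: [2.3, -0.7, 2.8]
grip_width: 0.129
```

```bash
python3 -c "
from h import *
go(501.6,97.7,66.5,-93.6)"
```

```text
t 16.18 pos [502.   97.7  66.4] j1,j6 deg [-2.1 16.6] F [ 2.3 -0.7  2.8] T [-0.2  -0.37  0.02] w 0.129
plate now -108.69 tilt [ 2.8e-03 -3.0e-04 -1.0e+00]
shift [-0.1 -0.4  0.1] turn [-1.509e+01 -1.000e-02 -1.600e-01]
shift [-0.1 -0.4  0.1] turn [ 1.6491e+02 -2.3000e-01  2.0000e-02]
```

Emit:
carry_out(deltas=[[1,0,0,0,0,0,0],[1,0,0,0,0,0,0],[1,0,0,0,0,0,0],[1,0,0,0,0,0,0],[1,0,0,0,0,0,0]])

```text
time_s: 16.8
eef_pos: [501.7, 97.7, 66.3]
ee_rot: [0.413, 0.575, 0.412, -0.574]
force: [2.8, -0.1, 5.6]
grip_width: 0.135
```

```bash
python3 - <<'E'
from h import *
go(501.6,97.7,66.5,-93.6)
s=viewer.capture('side')[:,:,::-1]
cv2.imwrite('pics/c5.png',cv2.resize(s[150:230,230:285],None,fx=7,fy=7,interpolation=cv2.INTER_CUBIC))
E
```

```text
t 16.8 pos [501.7  97.7  66.3] j1,j6 deg [-2.1 16.4] F [ 2.8 -0.1  5.6] T [-0.18 -0.84  0.05] w 0.135
plate now -108.57 tilt [ 2.1e-03 -2.0e-04 -1.0e+00]
shift [-0.2 -0.1  0.1] turn [-1.497e+01 -1.000e-02 -1.200e-01]
shift [-0.2 -0.1  0.1] turn [ 1.6503e+02 -1.8000e-01  2.0000e-02]
```

View pics/c5.png

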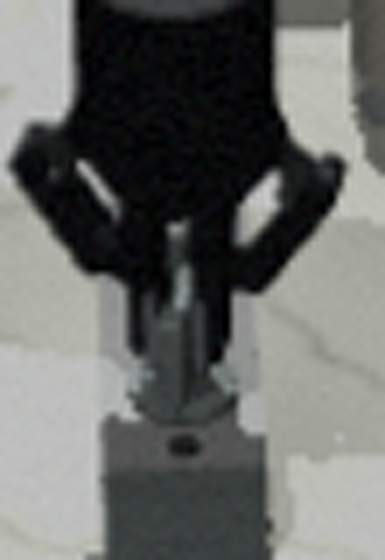

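Emit:
carry_out(deltas=[[1,-0.1,0.25,0,0,0,0],[1,-0.2,0.5,0.1,0,0,0],[1,-0.2,0.5,0.1,0,0,0],[1,-0.2,0.5,0.1,0,0,0],[1,-0.2,0.5,0.1,0,0,0]])

```text
time_s: 17.48
eef_pos: [501.8, 97.6, 66.3]
ee_rot: [0.413, 0.575, 0.413, -0.574]
force: [3.2, 0.2, 5.8]
grip_width: 0.129
```

```bash
python3 -c "
from h import *
go(501.6,97.7,66.5,-93.6)"
```

```text
t 17.48 pos [501.8  97.6  66.3] j1,j6 deg [-2.1 16.4] F [3.2 0.2 5.8] T [ 0.01 -0.62  0.  ] w 0.129
plate now -108.58 tilt [ 1.1e-03  2.0e-04 -1.0e+00]
shift [-0.2 -0.2 -0. ] turn [-14.98  -0.02  -0.06]
shift [-0.2 -0.2 -0. ] turn [ 1.6502e+02 -9.0000e-02  3.0000e-02]
```

Emit:
carry_out(deltas=[[1,0,0,0,1.5,0,0],[1,0,-0.05,0,3,0,0],[1,0.1,-0.1,0,4.5,0,0],[1,0.1,-0.1,0,6,0,0],[1,0.1,-0.1,0,6,0,0]])

```text
time_s: 18.1
eef_pos: [500.8, 97.7, 65.6]
ee_rot: [-0.382, -0.595, -0.382, 0.596]
force: [0.1, 0.6, 3.4]
grip_width: 0.133
```

```bash
python3 -c "
from h import *
go(501.6,97.7,66.5,-93.6)"
```

```text
t 18.1 pos [500.8  97.7  65.6] j1,j6 deg [-2.1 22.5] F [0.1 0.6 3.4] T [ 0.12 -0.01 -0.04] w 0.133
plate now -114.62 tilt [-1.6e-03  2.0e-04 -1.0e+00]
shift [-0.9  0.8 -0.4] turn [-2.102e+01  1.000e-02  9.000e-02]
shift [-0.9  0.8 -0.4] turn [ 1.5898e+02  1.3000e-01 -1.0000e-02]
```

It broke free of stiction and now sits where the thread model says, with a sink of 1.0 mm at 21° and almost no side force. I'll go on carefully past 25°.

Emit:
carry_out(deltas=[[1,0.1,-0.06,0,1.5,0,0],[1,0.1,-0.12,0,3,0,0],[1,0.2,-0.18,0,4.5,0,0],[1,0.3,-0.24,-0.02,6,0,0],[1,0.3,-0.28,-0.02,7,0,0]])

```text
time_s: 18.73
eef_pos: [500.5, 97.8, 65.3]
ee_rot: [-0.344, -0.617, -0.345, 0.618]
force: [-1.1, 1.8, 0.5]
grip_width: 0.131
```

```bash
python3 -c "
from h import *
go(501.6,97.7,66.5,-93.6)"
```

```text
t 18.73 pos [500.5  97.8  65.3] j1,j6 deg [-2.1 29.5] F [-1.1  1.8  0.5] T [0.29 0.45 0.09] w 0.131
plate now -121.66 tilt [-1.6e-03  2.0e-04 -1.0e+00]
shift [-1.2  1.  -0.4] turn [-2.806e+01  2.000e-02  9.000e-02]
shift [-1.2  1.  -0.4] turn [ 1.5194e+02  1.2000e-01 -2.0000e-02]
```

Emit:
carry_out(deltas=[[1,0,-0.04,0,1,0,0],[1,0.1,-0.08,0,2,0,0],[1,0.2,-0.12,0,3,0,0],[1,0.2,-0.16,0,4,0,0],[1,0.2,-0.16,0,4,0,0]])

```text
time_s: 19.35
eef_pos: [500.5, 98.0, 65.3]
ee_rot: [-0.323, -0.629, -0.323, 0.629]
force: [-3.3, 2.3, 0.1]
grip_width: 0.127
```

```bash
python3 -c "
from h import *
go(501.6,97.7,66.5,-93.6)
for i in range(3): viewer.capture('side'); print(ctrl.sense()['wrist_torque'].round(3),ctrl.sense()['force'].round(2))"
```

```text
t 19.35 pos [500.5  98.   65.3] j1,j6 deg [-2.1 33.5] F [-3.3  2.3  0.1] T [0.57 0.96 0.1 ] w 0.127
plate now -125.63 tilt [-1.1e-03  2.0e-04 -1.0e+00]
shift [-1.2  1.  -0.4] turn [-3.203e+01  1.000e-02  6.000e-02]
shift [-1.2  1.  -0.4] turn [ 1.4797e+02  8.0000e-02 -1.0000e-02]
[0.568 0.939 0.121] [-3.62  2.41  1.24]
[0.518 0.991 0.121] [-4.3   3.16 -0.17]
[0.572 0.972 0.092] [-5.33  2.36  0.55]
```

Emit:
carry_out(deltas=[[1,0,-0.3,0,0,0,0],[1,0,-0.6,0,0,0,0],[1,0,-0.6,0,0,0,0],[1,0,-0.6,0,0,0,0],[1,0,-0.6,0,0,0,0]])

```text
time_s: 20.12
eef_pos: [500.4, 98.1, 65.4]
ee_rot: [-0.323, -0.629, -0.323, 0.629]
force: [-3.2, 0.6, -1.1]
grip_width: 0.129
```

```bash
python3 -c "
from h import *
go(501.6,97.7,66.5,-93.6)
for i in range(4): viewer.capture('side'); print(ctrl.sense()['wrist_torque'].round(3),ctrl.sense()['force'].round(2))"
```

```text
t 20.12 pos [500.4  98.1  65.4] j1,j6 deg [-2.1 33.5] F [-3.2  0.6 -1.1] T [0.24 0.74 0.11] w 0.129
plate now -125.6 tilt [-1.e-04 -0.e+00 -1.e+00]
shift [-1.1  1.2 -0.3] turn [-32.   0.   0.]
shift [-1.1  1.2 -0.3] turn [148.   0.  -0.]
[0.192 0.782 0.089] [-2.97  0.82 -0.47]
[0.276 0.797 0.093] [-3.74  1.07 -0.26]
[0.22  0.69  0.112] [-3.5   0.66 -0.86]
[0.255 0.776 0.068] [-2.77  1.4  -0.51]
```

Emit:
carry_out(deltas=[[1,0,-0.04,0,1,0,0],[1,0.1,-0.08,0,2,0,0],[1,0.1,-0.12,0,3,0,0],[1,0.1,-0.12,0,3,0,0],[1,0.1,-0.12,0,3,0,0]])

```text
time_s: 20.95
eef_pos: [500.3, 98.2, 65.3]
ee_rot: [-0.307, -0.637, -0.307, 0.637]
force: [-4.3, -0.3, -0.4]
grip_width: 0.129
```

```bash
python3 -c "
from h import *
go(501.6,97.7,66.5,-93.6)
for i in range(4): viewer.capture('side'); print(ctrl.sense()['wrist_torque'].round(3),ctrl.sense()['force'].round(2))"
```

```text
t 20.95 pos [500.3  98.2  65.3] j1,j6 deg [-2.1 36.5] F [-4.3 -0.3 -0.4] T [0.24 0.86 0.13] w 0.129
plate now -128.59 tilt [-1.e-04 -0.e+00 -1.e+00]
shift [-1.2  1.3 -0.4] turn [-34.99   0.     0.  ]
shift [-1.2  1.3 -0.4] turn [145.01   0.    -0.  ]
[0.249 0.912 0.184] [-3.53  0.11  0.17]
[0.213 0.903 0.18 ] [-4.19  1.68  0.7 ]
[0.223 0.88  0.113] [-4.55  0.92  0.48]
[0.211 0.96  0.194] [-4.48  0.62  0.23]
```

The torque rose from 0.09 to 0.16 N m over 3°, about 1.2 N m/rad, and the sink stalled at the height for 25°. Socket b is the crossed one, so I'm turning back.

Emit:
carry_out(deltas=[[1,0,0.28,-0.02,-7,0,0],[1,-0.2,0.55,-0.07,-14,0,0],[1,-0.5,0.82,-0.15,-21,0,0],[1,-0.9,1.08,-0.27,-28,0,0],[1,-1.2,1.32,-0.42,-35,0,0]])

```text
time_s: 21.78
eef_pos: [502.6, 97.5, 66.8]
ee_rot: [0.486, 0.515, 0.484, -0.514]
force: [-3.2, 0.3, -1.1]
grip_width: 0.128
```

Emit:
carry_out(deltas=[[1,0,0,0,0,0,0],[1,0,0,0,0,0,0],[1,0,0,0,0,0,0],[1,0,0,0,0,0,0],[1,0,0,0,0,0,0]])

```text
time_s: 22.4
eef_pos: [502.0, 97.7, 66.7]
ee_rot: [0.484, 0.516, 0.484, -0.515]
force: [0.5, -0.7, 1.2]
grip_width: 0.126
```

```bash
python3 -c "
from h import *
go(501.6,97.7,70,-93.6)"
```

```text
t 22.4 pos [502.   97.7  66.7] j1,j6 deg [-2.1  1.5] F [ 0.5 -0.7  1.2] T [-0.11 -0.19  0.03] w 0.126
plate now -93.61 tilt [ 9.e-04 -0.e+00 -1.e+00]
shift [-3.3 -0.4  0. ] turn [-0.01 -0.   -0.05]
shift [-3.3 -0.4  0. ] turn [ 1.7999e+02 -8.0000e-02  0.0000e+00]
```

Back at the slot with little force. I'll lift gently and check for drag before pulling out.

Emit:
carry_out(deltas=[[1,-0.5,-0.2,0,0,0,0],[1,-1,-0.3,0,0,0,0],[1,-2,-0.3,0,0,0,0],[1,-3,-0.3,0,0,0,0],[1,-4,-0.3,0,0,0,0]])

```text
time_s: 23.02
eef_pos: [501.3, 97.7, 70.6]
ee_rot: [-0.484, -0.515, -0.484, 0.515]
force: [0.1, -1.3, -1.4]
grip_width: 0.129
```

Emit:
carry_out(deltas=[[1,-3,0,0,0,0,0],[1,-7,0,0,0,0,0],[1,-12,0,0,0,0,0],[1,-17,0,0,0,0,0],[1,-22,0,0,0,0,0]])

```text
time_s: 23.65
eef_pos: [501.4, 97.7, 92.9]
ee_rot: [0.484, 0.515, 0.484, -0.515]
force: [-0.3, 0.2, -1.9]
grip_width: 0.13
```

Emit:
carry_out(deltas=[[1,-5,0,0,0,0,0],[1,-12,0,0,0,0,0],[1,-18,0,0,0,0,0],[1,-20,0,0,0,0,0],[1,-20,0,0,0,0,0]])

```text
time_s: 24.28
eef_pos: [501.3, 97.8, 112.5]
ee_rot: [0.484, 0.515, 0.484, -0.515]
force: [-0.2, -0.4, -0.9]
grip_width: 0.128
```

```bash
python3 -c "
from h import *
go(507.8,197.5,106,-93.6)"
```

```text
t 24.27 pos [501.3  97.8 112.5] j1,j6 deg [-2.1  1.5] F [-0.2 -0.4 -0.9] T [ 0.01  0.03 -0.01] w 0.128
plate now -93.59 tilt [ 0.  0. -1.]
shift [   6.5    0.2 -100. ] turn [ 0.01 -0.   -0.  ]
shift [   6.5    0.2 -100. ] turn [-179.99    0.     -0.  ]
```

Emit:
carry_out(deltas=[[1,0,0,-20,0,0,0],[1,0,0,-50,0,0,0],[1,0,0.2,-80,0,0,0],[1,0,0.2,-96,0,0,0],[1,0,0.2,-100,0,0,0]])

```text
time_s: 24.9
eef_pos: [507.7, 197.9, 112.2]
ee_rot: [-0.484, -0.515, -0.484, 0.515]
force: [-0.2, -0.2, -1.2]
grip_width: 0.128
```

Emit:
carry_out(deltas=[[1,0,0,0,0,0,0],[1,4,0,0,0,0,0],[1,9,0,0,0,0,0],[1,14,0,0,0,0,0],[1,19,0,0,0,0,0]])

```text
time_s: 25.52
eef_pos: [507.8, 197.4, 93.1]
ee_rot: [-0.484, -0.515, -0.484, 0.516]
force: [0.2, -0.2, -1.7]
grip_width: 0.131
```

```bash
python3 -c "
from h import *
np.set_printoptions(linewidth=200)
go(507.9,197.5,66.6,-93.6)
s=viewer.capture('side')[:,:,::-1]
g=cv2.cvtColor(s,cv2.COLOR_BGR2GRAY)
print(proj('side',[[507.9,199.8,z] for z in (105,80,60,48)]).round(2).tolist())
for r in range(172,194): print(r,g[r,243:268])
"
```

```text
t 25.52 pos [507.8 197.4  93.1] j1,j6 deg [ 8.9 12.5] F [ 0.2 -0.2 -1.7] T [-0.02  0.02  0.03] w 0.131
plate now -93.6 tilt [-3.e-04 -0.e+00 -1.e+00]
shift [26.5  0.1 -0.1] turn [-0.    0.    0.02]
shift [26.5  0.1 -0.1] turn [ 1.8e+02  2.0e-02 -1.0e-02]
[[254.62, 169.64], [254.75, 177.01], [254.86, 182.81], [254.92, 186.25]]
172 [172 173 170 171 162  70  13  40  62  43  59  60  62  27  48  48  21  33 145 164 165 163 164 162 163]
173 [173 170 170 174 173 102  52  44  60  42  56  57  60  37  51  67  91 140 168 167 166 165 164 164 162]
174 [172 172 170 172 170 144 108  79  64  38  53  58  57  33  51  71 107 137 166 167 168 166 165 165 162]
175 [170 171 172 172 150 127 130 102  77  38  55  59  60  43  63  66 111 119 143 165 169 166 168 166 166]
176 [168 174 173 172 149 138 138  84  63  67  63  61  57  43  50  52 108 115 123 165 168 167 167 166 167]
177 [170 175 170 150 143 143 103  68  52  50  60  62  59  50  45  47  66  67  78 160 170 167 167 168 167]
178 [171 162 157 151 114  95  71  66  64  56  56  60  61  48  47  45  65  68  56 136 144 146 165 167 166]
179 [169 144 139 136 102  70  
[... 859 characters left out ...]
 52  45  77  63  29  23  44  50  76  80 148 156 168 167 164 155]
188 [182 172 165 164 159 116  88  85  77  71  57  58  46  27  42  55  57  73  77  97 153 167 167 167 161]
189 [182 171 165 167 165  99  81  84  80  78  61  45  43  59  74  73  75  82  78  81 151 165 169 167 158]
190 [180 169 168 167 164 102  81  85  80  76  63  60  71  79  82  80  81  81  83  83 152 164 169 167 160]
191 [181 172 166 164 163 101  82  83  86  79  77  77  79  82  80  79  83  81  78 144 162 168 169 164 162]
192 [182 168 170 166 163 153 101  87  81  80  80  79  80  80  83  82  82  83  83 100 151 166 115 142 159]
193 [185 123 107 107 156 165 103  78  82  83  81  81  83  82  81  82  84  84  82  81  99 102  87 135 157]
```

Emit:
carry_out(deltas=[[1,1,0,0,0,0,0],[1,2,0,0,0,0,0],[1,3,0,0,0,0,0],[1,4,0,0,0,0,0],[1,5,0,0,0,0,0]])

```text
time_s: 26.2
eef_pos: [507.8, 197.5, 88.5]
ee_rot: [0.484, 0.515, 0.484, -0.515]
force: [-0.2, -0.4, -1.1]
grip_width: 0.13
```

Emit:
carry_out(deltas=[[1,0.8,0,0,0,0,0],[1,1.6,0,0,0,0,0],[1,2.4,0,0,0,0,0],[1,3.2,0,0,0,0,0],[1,4,0,0,0,0,0]])

```text
time_s: 26.82
eef_pos: [507.8, 197.5, 84.5]
ee_rot: [0.484, 0.515, 0.484, -0.515]
force: [0.2, -0.6, -1.2]
grip_width: 0.13
```

Emit:
carry_out(deltas=[[1,2,0,0,0,0,0],[1,4,0,0,0,0,0],[1,6,0,0,0,0,0],[1,7.5,0,0,0,0,0],[1,9,0,0,0,0,0]])

```text
time_s: 27.45
eef_pos: [507.8, 197.6, 75.4]
ee_rot: [0.484, 0.515, 0.484, -0.515]
force: [0.0, -0.2, -1.8]
grip_width: 0.13
```

Emit:
carry_out(deltas=[[1,1.5,0,0,0,0,0],[1,3,0,0,0,0,0],[1,4.5,0,0,0,0,0],[1,6,0,0,0,0,0],[1,7,0,0,0,0,0]])

```text
time_s: 28.08
eef_pos: [507.8, 197.5, 68.4]
ee_rot: [-0.484, -0.515, -0.484, 0.515]
force: [0.4, -0.6, -1.3]
grip_width: 0.131
```

Emit:
carry_out(deltas=[[1,0.4,0,0,0,0,0],[1,0.8,0,0,0,0,0],[1,1.2,0,0,0,0,0],[1,1.5,0,0,0,0,0],[1,1.8,0,0,0,0,0]])

```text
time_s: 28.7
eef_pos: [507.8, 197.5, 66.7]
ee_rot: [0.484, 0.515, 0.484, -0.515]
force: [0.3, -0.5, -1.0]
grip_width: 0.129
```

```bash
python3 -c "
from h import *
go(507.9,197.5,66.6,-93.6)"
```

```text
t 28.7 pos [507.8 197.5  66.7] j1,j6 deg [ 8.9 12.5] F [ 0.3 -0.5 -1. ] T [0.   0.06 0.05] w 0.129
plate now -93.59 tilt [ 1.e-04  0.e+00 -1.e+00]
shift [0.1 0.1 0. ] turn [ 0.01 -0.   -0.  ]
shift [0.1 0.1 0. ] turn [-1.7999e+02  1.0000e-02 -0.0000e+00]
```

Emit:
carry_out(deltas=[[1,0.2,-0.12,0,3,0,0],[1,0.4,-0.24,-0.01,6,0,0],[1,0.5,-0.36,-0.03,9,0,0],[1,0.7,-0.48,-0.05,12,0,0],[1,0.8,-0.6,-0.08,15,0,0]])

```text
time_s: 29.32
eef_pos: [507.9, 197.7, 66.5]
ee_rot: [0.413, 0.575, 0.412, -0.574]
force: [1.9, -0.6, 1.6]
grip_width: 0.13
```

```bash
python3 -c "
from h import *
go(507.9,197.5,66.6,-93.6)"
```

```text
t 29.32 pos [507.9 197.7  66.5] j1,j6 deg [ 8.9 27.6] F [ 1.9 -0.6  1.6] T [-0.08 -0.22 -0.02] w 0.13
plate now -108.69 tilt [ 2.e-03  1.e-04 -1.e+00]
shift [-0.1  0.   0.2] turn [-15.09  -0.03  -0.11]
shift [-0.1  0.   0.2] turn [ 1.6491e+02 -1.6000e-01  4.0000e-02]
```

Same stiction pattern as at b's start, with small forces. I'll continue.

Emit:
carry_out(deltas=[[1,0,-0.06,0,1.5,0,0],[1,0.1,-0.12,0,3,0,0],[1,0.2,-0.18,0,4.5,0,0],[1,0.3,-0.24,0,6,0,0],[1,0.3,-0.28,0,7,0,0]])

```text
time_s: 29.95
eef_pos: [506.8, 197.8, 65.6]
ee_rot: [-0.376, -0.599, -0.377, 0.599]
force: [0.6, 0.2, 3.5]
grip_width: 0.13
```

```bash
python3 -c "
from h import *
go(507.9,197.5,66.6,-93.6)"
```

```text
t 29.95 pos [506.8 197.8  65.6] j1,j6 deg [ 9.  34.6] F [0.6 0.2 3.5] T [0.14 0.01 0.01] w 0.13
plate now -115.66 tilt [-2.e-04  1.e-04 -1.e+00]
shift [-1.   1.1 -0.2] turn [-2.206e+01 -0.000e+00  1.000e-02]
shift [-1.   1.1 -0.2] turn [1.5794e+02 2.0000e-02 1.0000e-02]
```

Emit:
carry_out(deltas=[[1,0.1,-0.08,0,2,0,0],[1,0.2,-0.16,0,4,0,0],[1,0.3,-0.24,-0.01,6,0,0],[1,0.4,-0.32,-0.02,8,0,0],[1,0.5,-0.4,-0.03,10,0,0]])

```text
time_s: 30.58
eef_pos: [506.4, 197.9, 64.9]
ee_rot: [-0.322, -0.629, -0.323, 0.629]
force: [0.7, -0.3, 0.6]
grip_width: 0.127
```

```bash
python3 -c "
from h import *
go(507.9,197.5,66.6,-93.6)"
```

```text
t 30.57 pos [506.4 197.9  64.9] j1,j6 deg [ 9.  44.7] F [ 0.7 -0.3  0.6] T [0.   0.06 0.01] w 0.127
plate now -125.73 tilt [-5.e-04 -1.e-04 -1.e+00]
shift [-1.7  1.4 -0.5] turn [-3.213e+01  1.000e-02  3.000e-02]
shift [-1.7  1.4 -0.5] turn [ 1.4787e+02  4.0000e-02 -2.0000e-02]
```

At 32° there's almost no torque and the sink is on the line, so this socket is sound. I'll continue.

Emit:
carry_out(deltas=[[1,0.2,-0.12,0,3,0,0],[1,0.3,-0.24,-0.01,6,0,0],[1,0.5,-0.36,-0.03,9,0,0],[1,0.6,-0.48,-0.05,12,0,0],[1,0.8,-0.6,-0.08,15,0,0]])

```text
time_s: 31.2
eef_pos: [506.0, 198.3, 64.0]
ee_rot: [-0.237, -0.666, -0.237, 0.666]
force: [0.2, -0.1, -0.6]
grip_width: 0.131
```

Emit:
carry_out(deltas=[[1,0.2,-0.12,0,3,0,0],[1,0.3,-0.24,-0.01,6,0,0],[1,0.5,-0.36,-0.03,9,0,0],[1,0.6,-0.48,-0.05,12,0,0],[1,0.8,-0.6,-0.08,15,0,0]])

```text
time_s: 31.82
eef_pos: [505.6, 198.8, 63.1]
ee_rot: [-0.148, -0.691, -0.148, 0.692]
force: [0.4, -0.1, -1.6]
grip_width: 0.129
```

```bash
python3 -c "
from h import *
go(507.9,197.5,66.6,-93.6)"
```

```text
t 31.82 pos [505.6 198.8  63.1] j1,j6 deg [ 9.1 74.9] F [ 0.4 -0.1 -1.6] T [-0.04  0.02  0.  ] w 0.129
plate now -155.76 tilt [-8.e-04 -2.e-04 -1.e+00]
shift [-3.5  2.1 -1.6] turn [-6.216e+01  4.000e-02  3.000e-02]
shift [-3.5  2.1 -1.6] turn [ 1.1784e+02  4.0000e-02 -4.0000e-02]
```

Emit:
carry_out(deltas=[[1,0.1,-0.08,0,2,0,0],[1,0.2,-0.16,0,4,0,0],[1,0.3,-0.24,-0.01,6,0,0],[1,0.3,-0.32,-0.02,8,0,0],[1,0.4,-0.36,-0.03,9,0,0]])

```text
time_s: 32.45
eef_pos: [505.8, 199.2, 63.1]
ee_rot: [0.094, 0.701, 0.094, -0.701]
force: [-0.6, 0.9, -1.1]
grip_width: 0.126
```

Emit:
carry_out(deltas=[[1,0,-0.04,0,1,0,0],[1,0.1,-0.08,0,2,0,0],[1,0.1,-0.12,0,3,0,0],[1,0.2,-0.16,0,4,0,0],[1,0.2,-0.16,0,4,0,0]])

```text
time_s: 33.08
eef_pos: [505.7, 199.3, 62.9]
ee_rot: [-0.07, -0.704, -0.07, 0.704]
force: [0.0, -0.1, -1.7]
grip_width: 0.125
```

```bash
python3 -c "
from h import *
go(507.9,197.5,66.6,-93.6)
for i in range(3): viewer.capture('side'); print(ctrl.sense()['wrist_torque'].round(3),ctrl.sense()['force'].round(2))"
```

```text
t 33.08 pos [505.7 199.3  62.9] j1,j6 deg [ 9.2 87.8] F [ 0.  -0.1 -1.7] T [-0.06 -0.03 -0.03] w 0.125
plate now -168.61 tilt [-0. -0. -1.]
shift [-3.7  2.2 -1.8] turn [-75.01   0.     0.  ]
shift [-3.7  2.2 -1.8] turn [104.99   0.    -0.  ]
[-0.001 -0.037  0.001] [ 0.34 -0.07 -2.55]
[-0.02  -0.002 -0.006] [-0.64 -0.3  -0.78]
[-0.076  0.043  0.007] [ 0.99 -0.79 -1.38]
```

Emit:
carry_out(deltas=[[1,0,-0.04,0,1,0,0],[1,0.1,-0.08,0,2,0,0],[1,0.1,-0.12,0,3,0,0],[1,0.1,-0.12,0,3,0,0],[1,0.1,-0.12,0,3,0,0]])

```text
time_s: 33.85
eef_pos: [505.7, 199.4, 62.8]
ee_rot: [0.052, 0.705, 0.052, -0.705]
force: [-1.0, -2.0, 1.0]
grip_width: 0.128
```

```bash
python3 -c "
from h import *
go(507.9,197.5,66.6,-93.6)
for i in range(3): viewer.capture('side'); print(ctrl.sense()['wrist_torque'].round(3),ctrl.sense()['force'].round(2))"
```

```text
t 33.85 pos [505.7 199.4  62.8] j1,j6 deg [ 9.2 90.8] F [-1. -2.  1.] T [-0.29  0.04 -0.01] w 0.128
plate now -171.59 tilt [ 1.e-04 -1.e-04 -1.e+00]
shift [-3.8  2.2 -1.9] turn [-7.799e+01  0.000e+00 -1.000e-02]
shift [-3.8  2.2 -1.9] turn [ 1.0201e+02 -1.0000e-02 -0.0000e+00]
[-0.363  0.052  0.016] [-0.32 -1.95 -0.28]
[-0.298  0.027 -0.001] [-0.35 -1.63  0.34]
[-0.323  0.024  0.025] [-0.17 -1.73  0.4 ]
```

Emit:
carry_out(deltas=[[1,0,-0.04,0,1,0,0],[1,0,-0.08,0,2,0,0],[1,0,-0.12,0,3,0,0],[1,0,-0.12,0,3,0,0],[1,0,-0.12,0,3,0,0]])

```text
time_s: 34.62
eef_pos: [505.7, 199.6, 62.8]
ee_rot: [0.033, 0.706, 0.033, -0.706]
force: [-0.6, -2.8, -0.3]
grip_width: 0.134
```

```bash
python3 -c "
from h import *
go(507.9,197.5,66.6,-93.6)
for i in range(3): viewer.capture('side'); print(ctrl.sense()['wrist_torque'].round(3),ctrl.sense()['force'].round(2))"
```

```text
t 34.62 pos [505.7 199.6  62.8] j1,j6 deg [ 9.2 93.8] F [-0.6 -2.8 -0.3] T [-0.39  0.13  0.06] w 0.134
plate now -174.59 tilt [ 1.e-04 -0.e+00 -1.e+00]
shift [-3.8  2.3 -2. ] turn [-8.099e+01 -0.000e+00 -1.000e-02]
shift [-3.8  2.3 -2. ] turn [ 9.901e+01 -1.000e-02  0.000e+00]
[-0.47   0.066  0.099] [-0.35 -2.28  1.34]
[-0.46   0.103  0.062] [-0.96 -2.16  1.63]
[-0.448  0.149  0.078] [ 0.27 -2.6   0.29]
```

The turn stiffens gently here (about 0.08 N m) with the sink at 3.8 mm, so the screw is home. I'll ease off the last 3° and let go.

Emit:
carry_out(deltas=[[1,0,0.1,0,-3,0,0],[0.6,0,0.1,0,-3,0,0],[0.2,0,0.1,0,-3,0,0],[-0.5,0,0.1,0,-3,0,0],[-1,0,0.1,0,-3,0,0]])

```text
time_s: 35.4
eef_pos: [505.7, 199.6, 62.8]
ee_rot: [0.052, 0.705, 0.052, -0.705]
force: [0.1, 0.4, 0.2]
grip_width: 0.812
```

Emit:
carry_out(deltas=[[-1,0,0,0,0,0,0],[-1,0,0,0,0,0,0],[-1,-10,0,0,0,0,0],[-1,-30,0,0,0,0,0],[-1,-60,0,0,0,0,0]])

```text
time_s: 36.02
eef_pos: [505.4, 199.5, 123.6]
ee_rot: [-0.052, -0.705, -0.052, 0.706]
force: [0.2, 0.2, -0.4]
grip_width: 0.999
```

Emit:
carry_out(deltas=[[-1,-20,30,0,0,0,0],[-1,-40,70,0,0,0,0],[-1,-60,110,0,0,0,0],[-1,-70,140,0,0,0,0],[-1,-70,150,0,0,0,0]])

```text
time_s: 36.65
eef_pos: [528.1, 49.8, 194.0]
ee_rot: [0.051, 0.706, 0.051, -0.704]
force: [-0.5, -0.2, -0.9]
grip_width: 1.002
```

```bash
python3 - <<'E'
from h import *
go(507.9,197.5,66.6,-93.6)
s=viewer.capture('side')[:,:,::-1];t=viewer.capture('top')[:,:,::-1]
cv2.imwrite('pics/D_side.png',s);cv2.imwrite('pics/D_top.png',t)
cr=lambda i,x,y,w,h,k:cv2.resize(i[y:y+h,x:x+w],None,fx=k,fy=k,interpolation=cv2.INTER_CUBIC)
cv2.imwrite('pics/c6.png',np.hstack([cr(s,225,160,60,75,6),cr(t,165,200,70,75,6)]))
E
```

```text
t 36.65 pos [528.1  49.8 194. ] j1,j6 deg [-7.3 74.4] F [-0.5 -0.2 -0.9] T [ 0.03 -0.02 -0.  ] w 1.002
plate now -171.7 tilt [ 2.2e-03 -3.0e-04 -1.0e+00]
shift [ 127.3 -149.1   -1.1] turn [-78.1   -0.08  -0.11]
shift [ 127.3 -149.1   -1.1] turn [ 1.019e+02 -1.200e-01  8.000e-02]
```

View pics/c6.png

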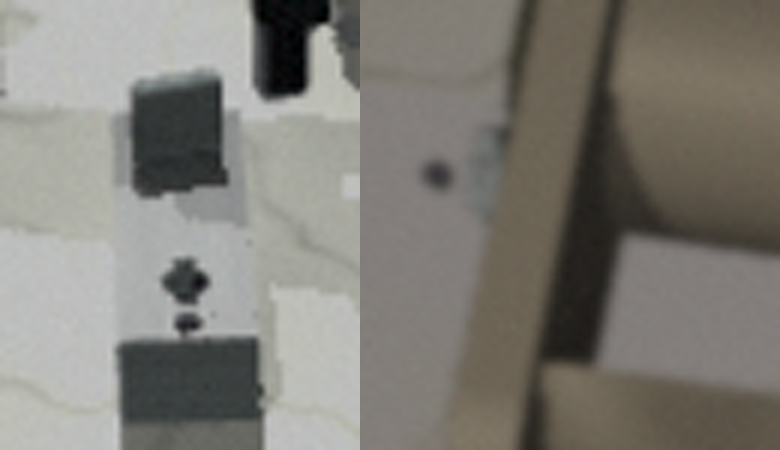

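The side crop shows the screw upright in the far socket, flange on the base. The arm hides it in the top view, so I'll move aside for one measurement of angle and centre.

Emit:
carry_out(deltas=[[-1,0,40,0,0,0,0],[-1,0,90,0,0,0,0],[-1,0,140,0,0,0,0],[-1,0,180,0,0,0,0],[-1,0,200,0,0,0,0]])

```text
time_s: 37.38
eef_pos: [556.9, -147.1, 192.2]
ee_rot: [-0.051, -0.705, -0.052, 0.706]
force: [0.4, 1.1, -0.1]
grip_width: 0.998
```

Emit:
carry_out(deltas=[[-1,0,0,0,0,0,0],[-1,0,0,0,0,0,0],[-1,0,0,0,0,0,0],[-1,0,0,0,0,0,0],[-1,0,0,0,0,0,0]])

```text
time_s: 38.0
eef_pos: [556.8, -146.4, 192.9]
ee_rot: [0.052, 0.705, 0.052, -0.705]
force: [-0.1, -0.2, 0.5]
grip_width: 0.994
```

```bash
python3 - <<'E'
from h import *
s=viewer.capture('side')[:,:,::-1];t=viewer.capture('top')[:,:,::-1]
cr=lambda i,x,y,w,h,k:cv2.resize(i[y:y+h,x:x+w],None,fx=k,fy=k,interpolation=cv2.INTER_CUBIC)
cv2.imwrite('pics/c7.png',np.hstack([cr(s,235,160,45,50,10),cr(t,170,210,33,50,10)]))
E
```

```text
(no output)
```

View pics/c7.png

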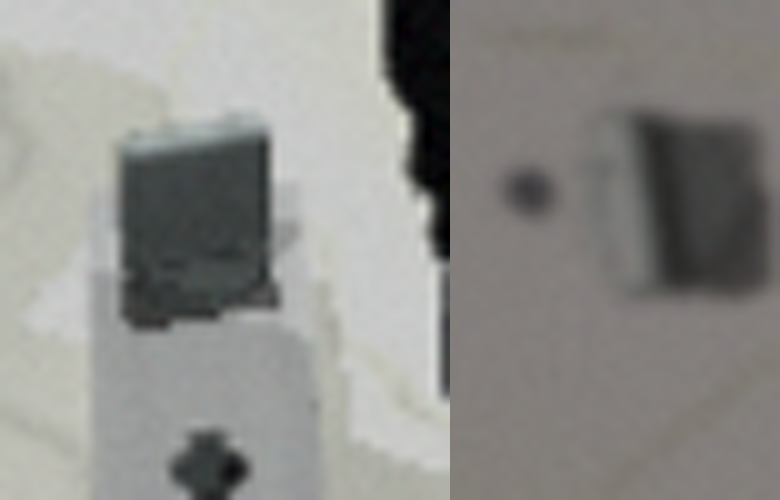

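The top crop shows the plate edge running from (620,110) to (650,290), about 9° from world x and so about 77° from the slot. The side crop shows it upright with the flange flush. Handing in.

```bash
python3 -c "
from rig import order
print(order.finish_job())"
```

```text
the job is handed in; nothing more can be done
None
```

The chrome thumb screw is screwed fully home in the sound socket, `socket_a`, and released. I handed the job in at about 38 s; it reported no verdict.

- **First try, `socket_b`:** the screw stopped sinking at the 25° height and the torque rose about 1.2 N m/rad, so this is the crossed socket. I went about 10° past that point, to roughly 0.16 N m with side force around 5 N, before I was sure. Then I turned it back and lifted it out.
- **Second try, `socket_a`:** it turned easily and sank 3.8 mm in total. It stiffened gently just past 75°, at about 0.08 N m. I eased off 3° and let go.
- **Last checks:**
  - Turn, upright and flange (read from the camera crops): the screw is turned about 77° from the slot, upright, with its flange flush on the mouth.
  - Force: the highest reading at the wrist was about 7 N. That reading is indirect, because I could not measure the force between the screw and the base itself.
  - Robot: the gripper is open and well clear, and no bystander was touched.
- **Disagreements:**
  - The two cameras placed the sockets about 2–3 mm apart. I corrected this using the held screw in the side view.
  - In both sockets the screw stuck for the first 15° or so of the turn, then followed the thread as expected.

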